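Sort left-hand and right-hand strut brackets

TASK

Two loose single-eared steel brackets, a left-hand one and its right-hand mirror image, lie on the assembly bench. Put each into the blue bin whose bolted-down sample bracket is of the same hand: set it down gently, not dropped, so that it lies flat on its foot on the bin's floor with the web upright, and let go.

Things in the scene. Friction and masses are not known exactly. Their poses are not given: they have to be found in the camera images.
- left_bracket: Loose left-hand bracket, dark steel, 290 g, on its foot (80 x 30 x 6 mm, x y z). Upright web to grip: 10 thick (y), x -32 to 24, top 40 above underside. Flat ear 30 x 34 x 6 on the +y side, x 10 to 40: seen from above, ear end pointing away from you, the ear is on the left. A bracket with ears on both sides is neither hand: not part of the job. Origin: mid-foot, underside; z up.
- right_bracket: Loose right-hand bracket, dark steel, 290 g, on its foot (80 x 30 x 6 mm, x y z). Upright web to grip: 10 thick (y), x -32 to 24, top 40 above underside. Flat ear 30 x 34 x 6 on the -y side, x 10 to 40: seen from above, ear end pointing away from you, the ear is on the right. A bracket with ears on both sides is neither hand: not part of the job. Origin: mid-foot, underside; z up.
- left_bin: Bin for left-hand brackets, on either side of the bench: blue, open, fixed, 200 x 200 mm outside, walls 5; inner floor 13, rim 78 above the bench. A sample left-hand bracket (top 48 above the bench) is bolted down on the bin's white board, 138 from the bin's centre to +x. Origin: on the bench under the bin's centre; x, y along its walls, z up.
- right_bin: Bin for right-hand brackets, on either side of the bench: blue, open, fixed, 200 x 200 mm outside, walls 5; inner floor 13, rim 78 above the bench. A sample right-hand bracket (top 48 above the bench) is bolted down on the bin's white board, 138 from the bin's centre to +x. Origin: on the bench under the bin's centre; x, y along its walls, z up.
Not all that is in view belongs to the job. What is shaped like the left_bracket but brown or purple is not meant. Leave any pink look-alike of the right_bracket alone.

How it is judged:
By the outcome, as a careful person would: the job done as asked, in the order asked, and still so for the second after the job is handed in, with the robot touching nothing.
It also fails if it takes over 67 s, if anything falls off the work surface, if the arm or the gripper's body presses on something with over 40 N, if the wrist force passes 120 N, or if a joint passes its speed limit or range.

ROBOT

A 7-joint arm with a two-finger parallel gripper is mounted at the origin on the work surface. World frame = base frame: x ahead of the robot, y to its left, z up, the work surface at z = 0. Lengths are in m, angles in degrees, forces in N, time in s.
With the tool pointing down it reaches from about 0.425 to 0.875 m from the base axis. Payload 4.7 kg.
Tool frame: the origin (TCP) lies on the mounting face of the last link; the fingertips stand 173 mm ahead of it and the grasp point (between the pads) lies 155 mm ahead of it; z points along the fingers, y is the line along which they close (so a half turn about z gives the same grasp; the last joint's range is limited). The gripper opens to 85 mm and grips with 20 to 120 N. Pads are 22 mm wide; open, the fingers measure 114 mm over their backs; the gripper's body (76 mm by 85 mm) begins 54 mm behind the grasp point. The pads swing forward as they close: fully open they stand 13 mm farther back than shut.
Start: joints at [69.792, 18.392, -4.016, 83.108, 1.295, 78.541, -3.26], TCP at [0.233, -0.607, 0.405] pointing down, gripper open.
Joint ranges: [-163.93, 163.93], [-17.29, 119.83], [-79.2, 71.16], [3.27, 140.29], [-89.18, 269.18], [5.43, 117.66], [-154.24, 154.24]. Speed limits (degrees/s): [147.25, 147.25, 180, 180, 180, 180, 180].

INTERFACE

Orientations are given as a 3x3 rotation matrix whose columns are the frame's x, y, z axes.
In Python, from plant import get_obs, read_camera, ctrl gives the robot as it stands.
- The arm moves only by the tool move_arm, never from a script. Its argument "commands" is a list of rows, each a list of 5 numbers: the shift along the tool's x, y, z in mm, then the turn about the tool's z in rad, then the opening, from 0 (shut) to 1 (fully open). A call has 1 to 5 rows; each row shifts and turns the commanded pose from where the row before left it, along the tool's axes as they then stand; what a row does not reach is not made up. A row lasts 1/10 s, in which the tool goes at most 50 mm and 8.59 degrees, less where a joint would pass 70% of its speed; a pose out of reach is approached as far as the arm can. A call is refused whole if a number of a shift passes 50 or a number of a turn 0.15, either way. A call with a gripper value outside its range is refused whole. The fingers move at their own pace and stop on an object; "squeeze" is the grip in N (left out, the last holds). Time passes only in rows, so rows that do not move let the fingers close. It gives the time, the measured TCP pose, the force, the opening and the grip force at its end, in the units of the state.
- get_obs(): the state, without advancing time (a new reading comes with each control period).
- read_camera(name): name is "scene" or "top"; returns a dict with "color" (384x512x3 uint8, red, green, blue), "fx", "fy", "cx", "cy" (pixels), "D" ([k1, k2, p1, p2, k3] as OpenCV has them; the pictures are not rectified), "R" (3x3) and "t" (3): a world point X has camera coordinates R X + t. Camera axes: x right, y down, z forward; pixel columns grow to the right and rows downward; lengths in m; the calibration is good to about 2 mm. A picture is of the moment at which its call begins. There is no depth.
- ctrl.finish_job(): hands the job in; it is judged then, once.
The state is a dict: "t": time; "joint_positions": joint angles; "qvel": joint speeds; "joint_torque": joint torques, N m; "position": TCP position; "eef_rot": TCP orientation; "force": force on the tool from outside, world axes, zero at the start; "ft_torque": the same for the moment, N m; "finger_gap": opening from 0.0 (shut) to 1.0 (fully open); "grip_force": force on a finger pad.
Only numpy, scipy, OpenCV 4.12 (cv2) and the standard library are available. Lean on these libraries where they do the work, as an engineer would, in place of code of your own. Each camera call takes 0.05 s, during which the arm holds its last target. There are 200 camera calls.

## Working session

There is one attempt and no reset: what is moved stays moved. The work goes in short steps, Python scripts to look and compute and a tool call to move; the robot and the scene stay as the last step left them, time stands still between calls to the robot, and variables do not carry over. Pictures are saved under pics/ and viewed, at most 10 in all, crops included, and the job is handed in when it is done.

Besides the shell and the picture viewer there is one more tool, called after "Request:" as name(argument=value, ...) on one line, values as JSON. move_arm: Moves the arm, as the interface text tells. Its arguments: {"type":"object","properties":{"commands":{"type":"array"},"squeeze":{"type":"number"}},"required":["commands"]}

```bash
mkdir -p pics; ls; python3 - <<'E'
from plant import get_obs, read_camera
import cv2,pickle
o=get_obs();print(o['t'],o['position'],o['eef_rot'],o['finger_gap'],o['force'])
for n in('top','scene'):
    c=read_camera(n);pickle.dump(c,open(n+'0.pkl','wb'))
    print(n,c['fx'],c['fy'],c['cx'],c['cy'],c['D'],c['R'],c['t'])
    cv2.imwrite(f'pics/{n}0.png',cv2.resize(c['color'][:,:,::-1],(800,600),interpolation=cv2.INTER_CUBIC))
E
```

```text
pics
0.0 [ 0.23299302 -0.60658385  0.40362091] [[ 9.33469580e-01  3.58655714e-01 -7.89108602e-04]
 [ 3.58656566e-01 -9.33467938e-01  1.75413211e-03]
 [-1.07478073e-04 -1.92044795e-03 -9.99998150e-01]] 1.0068893142502906 [ 0.43527477 -0.52476184 -0.05436264]
top 373.09356484724105 373.09356484724105 256.69629868556876 196.55314461840294 [-0.07781714  0.          0.          0.          0.        ] [[-3.00637323e-02 -9.99544795e-01 -2.52486298e-03]
 [-9.97856065e-01  3.01596588e-02 -5.80832912e-02]
 [ 5.81330004e-02  7.73249320e-04 -9.98308548e-01]] [0.02751187 0.5880516  1.13832855]
scene 365.4213505015911 365.4213505015911 254.1558053871382 196.81116792797775 [-0.10141037  0.          0.          0.          0.        ] [[-0.06088049  0.99803315 -0.01494624]
 [ 0.78107363  0.03831207 -0.62326252]
 [-0.62146404 -0.04961864 -0.78186984]] [ 0.0527262  -0.44591477  1.29203127]
```

View pics/top0.png

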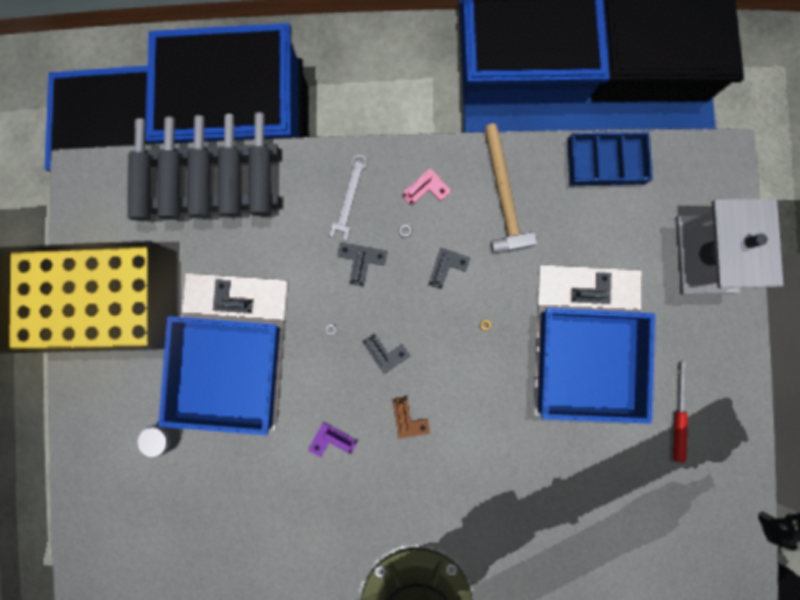

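View pics/scene0.png

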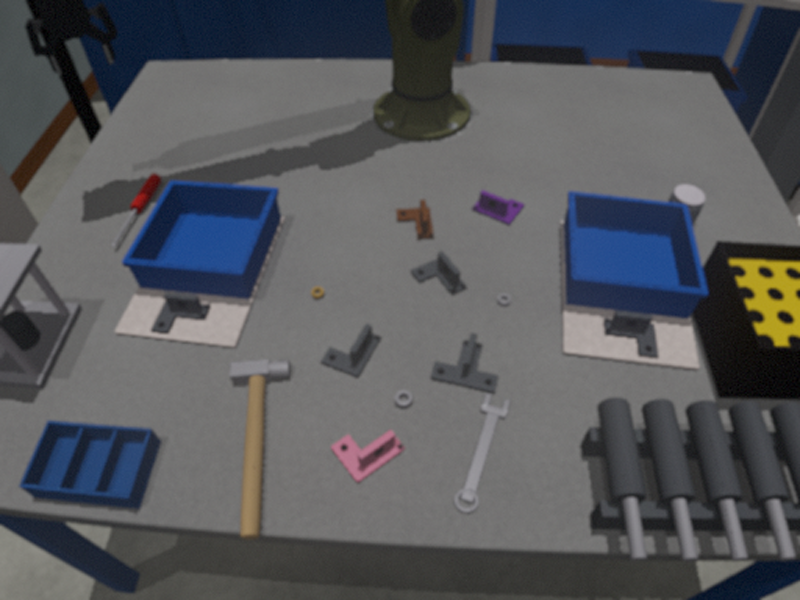

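The top view shows two dark single-eared brackets, at about (448,267) and (385,355). The dark one at (362,262) has two ears. The bins are at (220,375) and (597,365), with samples at (235,297) and (592,290). I'll zoom in to read the hands.

```bash
python3 - <<'E'
import pickle,cv2,numpy as np
c=pickle.load(open('top0.pkl','rb'));im=c['color'][:,:,::-1]
def cr(u,v,w=45,h=34):
    u=int(u*.64);v=int(v*.64)
    return cv2.resize(im[v-h:v+h,u-w:u+w],(400,300),interpolation=cv2.INTER_CUBIC)
a=np.vstack([np.hstack([cr(448,267),cr(385,355)]),np.hstack([cr(235,297),cr(592,290)])])
cv2.imwrite('pics/crop0.png',np.clip(a.astype(float)*1.5,0,255).astype('uint8'))
E
```

```text
(no output)
```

View pics/crop0.png

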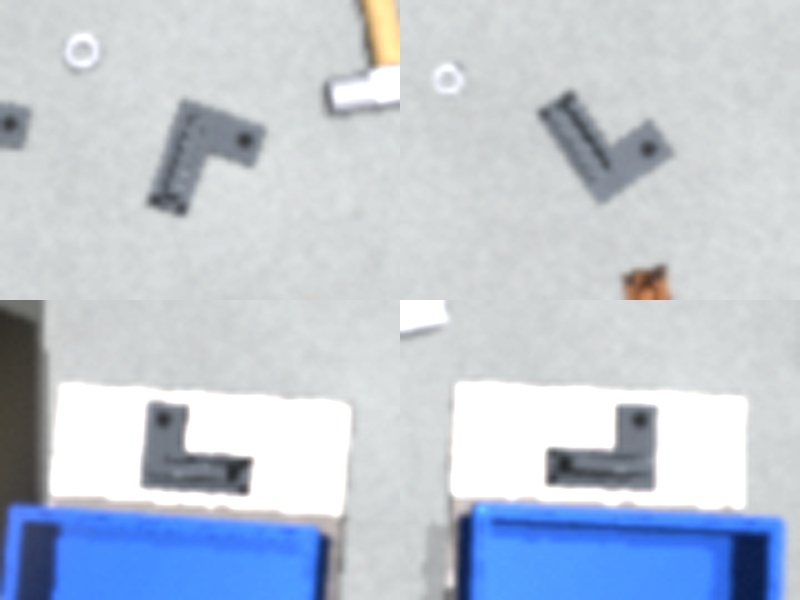

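Facing its ear end, bracket A (448,267) has the ear on the right, so it is right-hand. B (385,355) is left-hand. The image-left sample is right-hand, so the +y bin is right_bin. The image-right sample is left-hand, so the -y bin is left_bin.

```bash
cat > h.py <<'E'
import cv2,numpy as np
def plane(c,uv,z):
    K=np.array([[c['fx'],0,c['cx']],[0,c['fy'],c['cy']],[0,0,1]])
    p=cv2.undistortPoints(np.array(uv,float).reshape(-1,1,2),K,np.array(c['D'])).reshape(-1,2)
    R=np.array(c['R']);C=-R.T@np.array(c['t'])
    d=np.c_[p,np.ones(len(p))]@R
    return (C+d*((z-C[2])/d[:,2])[:,None])[:,:2]
def contour(mask,u,v):
    cs=cv2.findContours(mask.astype('uint8'),cv2.RETR_EXTERNAL,cv2.CHAIN_APPROX_NONE)[0]
    cs=[k for k in cs if cv2.contourArea(k)>60]
    return max(cs,key=lambda k:cv2.pointPolygonTest(k,(float(u),float(v)),True))
def rect(c,mask,u,v,z):
    P=plane(c,contour(mask,u,v)[:,0,:],z)*1000
    m=cv2.moments(P.astype(np.float32).reshape(-1,1,2))
    return cv2.minAreaRect(P.astype(np.float32)),np.array([m['m10'],m['m01']])/m['m00'],P
def bracket(c,u,v,hand,z=.006):
    g=c['color'].astype(int)
    mask=(g.max(2)<105)&(g.max(2)-g.min(2)<30)
    r,cen,P=rect(c,mask,u,v,z)
    b=cv2.boxPoints(r); e1=b[1]-b[0];e2=b[2]-b[1]
    L=e1 if np.hypot(*e1)>np.hypot(*e2) else e2
    x=L/np.hypot(*L); x=x if (cen-r[0])@x>0 else -x
    y=np.array([-x[1],x[0]])
    s=1 if (cen-r[0])@y<0 else -1   # centroid lies toward foot; ear opposite
    o=np.array(r[0])-17*s*y
    print(hand,'size',np.round(r[1],1),'origin',o.round(1),'yaw x',round(np.degrees(np.arctan2(x[1],x[0])),1),'ear side',s,'cen local',((cen-o)@x).round(1),((cen-o)@y).round(1))
    return o,x
E
python3 - <<'E'
import pickle
from h import *
c=pickle.load(open('top0.pkl','rb'));g=c['color'].astype(int)
print('cam',-np.array(c['R']).T@np.array(c['t']))
bracket(c,448*.64,267*.64,'A(right)')
bracket(c,381*.64,357*.64,'B(left)')
blue=(g[...,2]>1.8*g[...,0])&(g[...,2]>60)
for n,u,v in(('right_bin',220,375),('left_bin',597,365)):
    r,cen,P=rect(c,blue,u*.64,v*.64,.078);print(n,r,cv2.boxPoints(r).round(0).tolist())
    bracket(c,*((222,300) if n[0]=='r' else (605,295))*np.array(.64),n+' sample',.014)
E
```

```text
cam [0.52144351 0.0088837  1.17062856]
A(right) size [59.6 78.1] origin [665.4 -70.5] yaw x -22.4 ear side -1 cen local 8.2 -9.5
B(left) size [76.4 60.1] origin [499.4  59.1] yaw x -146.2 ear side 1 cen local 6.6 8.8
right_bin ((466.97235107421875, 360.2121276855469), (218.02342224121094, 212.85879516601562), 84.16692352294922) [[350.0, 263.0], [562.0, 241.0], [584.0, 458.0], [372.0, 479.0]]
right_bin sample size [75.7 57.2] origin [604.6 347.2] yaw x 84.3 ear side -1 cen local 8.1 -9.6
left_bin ((464.5201416015625, -356.83148193359375), (213.6356201171875, 209.47218322753906), 85.4360122680664) [[352.0, -455.0], [560.0, -472.0], [577.0, -259.0], [369.0, -242.0]]
left_bin sample size [73.3 56.9] origin [ 600.5 -369.2] yaw x -93.0 ear side 1 cen local 7.8 10.0
```

Request:
move_arm(commands=[[0,0,0,-0.112,1],[0,0,0,-0.111,1],[37,-25,0,0,1],[37,-25,0,0,1],[37,-25,0,0,1]], squeeze=50)

```text
t: 0.6
position: [0.2839, -0.4812, 0.4039]
eef_rot: [[0.831, 0.556, -0.0], [0.556, -0.831, 0.001], [0.0, -0.001, -1.0]]
force: [0.5, -1.1, 1.3]
finger_gap: 0.998
grip_force: 0.0
```

Request:
move_arm(commands=[[37,-25,0,0,1],[37,-25,0,0,1],[37,-25,0,0,1],[37,-25,0,0,1],[37,-25,0,0,1]])

```text
t: 1.1
position: [0.3681, -0.274, 0.4044]
eef_rot: [[0.831, 0.556, -0.0], [0.556, -0.831, -0.0], [-0.0, -0.0, -1.0]]
force: [2.2, 0.1, -0.6]
finger_gap: 0.995
grip_force: 0.0
```

Request:
move_arm(commands=[[37,-25,5,0,1],[37,-25,5,0,1],[37,-25,5,0,1],[37,-25,5,0,1],[37,-25,5,0,1]])

```text
t: 1.6
position: [0.4521, -0.0673, 0.3794]
eef_rot: [[0.831, 0.556, -0.0], [0.556, -0.831, -0.001], [-0.0, 0.001, -1.0]]
force: [0.6, -0.6, -0.1]
finger_gap: 1.003
grip_force: 0.0
```

Request:
move_arm(commands=[[37,-25,5,0,1],[37,-25,5,0,1],[37,-25,5,0,1],[0,0,0,0,1],[0,0,0,0,1]])

```text
t: 2.1
position: [0.5024, 0.0558, 0.3641]
eef_rot: [[0.829, 0.559, -0.002], [0.559, -0.829, 0.0], [-0.001, -0.001, -1.0]]
force: [0.1, -0.2, -0.3]
finger_gap: 0.994
grip_force: 0.0
```

```bash
cat >> h.py <<'E'
def go(tx,ty,yaw=None,tz=None):
    from plant import get_obs
    o=get_obs();R=o['eef_rot'];p=o['position']*1000
    y0=np.degrees(np.arctan2(R[1,0],R[0,0]))
    print('t',round(o['t'],2),'p',p.round(1),'yaw',y0.round(1),'gap',round(o['finger_gap'],3),'grip',round(o['grip_force'],1),'F',o['force'].round(1),'q7',o['joint_positions'][6].round(0))
    if yaw is None: yaw=y0
    w=np.radians(yaw);d=np.array([tx,ty])-p[:2]
    print('turn rad',round(np.radians(y0-yaw),3),'then tool dx,dy',(d@[np.cos(w),np.sin(w)]).round(1),(d@[np.sin(w),-np.cos(w)]).round(1),'dz' ,None if tz is None else round(p[2]-tz,1))
E
python3 -c "
from h import *;go(499,59,33.8,183)"
```

```text
t 2.1 p [502.4  55.8 364.1] yaw 34.0 gap 0.994 grip 0.0 F [ 0.1 -0.2 -0.3] q7 -68.0
turn rad 0.003 then tool dx,dy -1.0 -4.6 dz 181.1
```

Request:
move_arm(commands=[[-1,-4.6,40,0,1],[0,0,45,0,1],[0,0,45,0,1],[0,0,30,0,1],[0,0,15,0,1]])

```text
t: 2.6
position: [0.4976, 0.0559, 0.1868]
eef_rot: [[0.833, 0.554, -0.005], [0.554, -0.833, -0.001], [-0.005, -0.002, -1.0]]
force: [0.7, -0.2, 0.0]
finger_gap: 1.001
grip_force: 0.0
```

Request:
move_arm(commands=[[0,0,5,0,1],[0,0,0,0,0.6],[0,0,0,0,0.3],[0,0,0,0,0.1],[0,0,0,0,0]])

```text
t: 3.1
position: [0.4998, 0.0582, 0.1858]
eef_rot: [[0.831, 0.556, 0.002], [0.556, -0.831, -0.001], [0.001, 0.002, -1.0]]
force: [-0.3, 0.9, -0.2]
finger_gap: 0.335
grip_force: 0.0
```

Request:
move_arm(commands=[[0,0,0,0,0],[0,0,0,0,0],[0,0,0,0,0],[0,0,0,0,0],[0,0,0,0,0]])

```text
t: 3.6
position: [0.4996, 0.0584, 0.1854]
eef_rot: [[0.831, 0.556, 0.001], [0.556, -0.831, -0.0], [0.001, 0.001, -1.0]]
force: [-1.4, 0.1, 7.0]
finger_gap: 0.106
grip_force: 50.4
```

Request:
move_arm(commands=[[0,0,-10,0,0],[0,0,-25,0,0],[0,0,-40,0,0],[0,0,-40,0,0],[0,0,-25,0,0]])

```text
t: 4.1
position: [0.4994, 0.0586, 0.3275]
eef_rot: [[0.831, 0.557, 0.003], [0.557, -0.831, -0.0], [0.002, 0.002, -1.0]]
force: [0.5, -0.9, -3.1]
finger_gap: 0.111
grip_force: 49.3
```

```bash
python3 -c "
from h import *;go(464,-357,33.8,198)"
```

```text
t 4.1 p [499.4  58.6 327.5] yaw 33.8 gap 0.111 grip 49.3 F [ 0.5 -0.9 -3.1] q7 -70.0
turn rad 0.0 then tool dx,dy -260.6 325.7 dz 129.5
```

Request:
move_arm(commands=[[-13,16,0,0,0],[-26,32.5,0,0,0],[-26,32.5,0,0,0],[-26,32.5,0,0,0],[-26,32.5,0,0,0]])

```text
t: 4.6
position: [0.4823, -0.1296, 0.3248]
eef_rot: [[0.831, 0.557, -0.0], [0.557, -0.831, -0.0], [-0.001, -0.0, -1.0]]
force: [0.7, 0.2, -2.8]
finger_gap: 0.106
grip_force: 49.1
```

Request:
move_arm(commands=[[-26,32.5,0,0,0],[-26,32.5,0,0,0],[-26,32.5,0,0,0],[-26,32.5,0,0,0],[-26,32.5,0,0,0]])

```text
t: 5.1
position: [0.4647, -0.337, 0.3245]
eef_rot: [[0.831, 0.556, -0.001], [0.556, -0.831, 0.001], [-0.0, -0.001, -1.0]]
force: [0.4, 0.1, -2.3]
finger_gap: 0.106
grip_force: 49.1
```

Request:
move_arm(commands=[[-13,16,0,0,0],[0,0,0,0,0],[0,0,0,0,0],[0,0,0,0,0]])

```text
t: 5.5
position: [0.4642, -0.3543, 0.3246]
eef_rot: [[0.83, 0.558, -0.0], [0.558, -0.83, 0.001], [0.001, -0.001, -1.0]]
force: [0.7, 0.7, -3.7]
finger_gap: 0.107
grip_force: 49.1
```

```bash
python3 - <<'E'
from h import *;go(464,-357,33.8,198.4)
from plant import read_camera
c=read_camera('scene');cv2.imwrite('pics/s1.png',cv2.resize(c['color'][100:228,40:210,::-1],(680,512)))
E
```

```text
t 5.5 p [ 464.2 -354.3  324.6] yaw 33.9 gap 0.107 grip 49.1 F [ 0.7  0.7 -3.7] q7 -27.0
turn rad 0.002 then tool dx,dy -1.7 2.2 dz 126.2
```

View pics/s1.png

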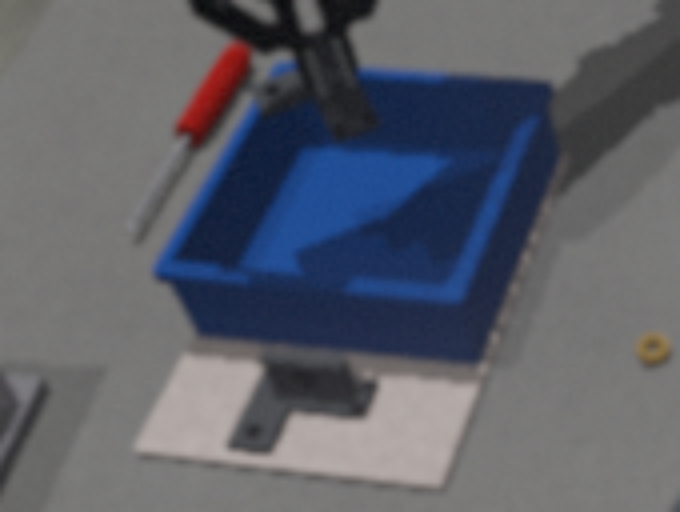

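The bracket is still held, seen at about (320,100) in the crop, above the left_bin opening. Now I'll lower it slowly until it touches.

Request:
move_arm(commands=[[0,0,25,0,0],[0,0,35,0,0],[0,0,35,0,0],[0,0,18,0,0],[0,0,5,0,0]])

```text
t: 6.05
position: [0.463, -0.3542, 0.2043]
eef_rot: [[0.83, 0.558, -0.004], [0.558, -0.83, 0.003], [-0.001, -0.005, -1.0]]
force: [-0.0, -0.3, -3.0]
finger_gap: 0.107
grip_force: 49.0
```

Request:
move_arm(commands=[[0,0,3,0,0],[0,0,2,0,0],[0,0,0,0,0],[0,0,0,0,0]])

```text
t: 6.45
position: [0.464, -0.3564, 0.2028]
eef_rot: [[0.831, 0.556, 0.001], [0.556, -0.831, -0.001], [0.0, 0.002, -1.0]]
force: [-0.1, -0.1, -2.7]
finger_gap: 0.104
grip_force: 49.0
```

Still in the air, with no contact force. I'll go down in 1–1.5 mm steps.

Request:
move_arm(commands=[[0,0,1.5,0,0],[0,0,1,0,0],[0,0,0,0,0],[0,0,0,0,0]])

```text
t: 6.85
position: [0.4636, -0.3561, 0.1992]
eef_rot: [[0.831, 0.556, -0.0], [0.556, -0.831, 0.0], [-0.0, -0.0, -1.0]]
force: [0.2, -0.7, -2.5]
finger_gap: 0.111
grip_force: 49.0
```

Request:
move_arm(commands=[[0,0,1,0,0],[0,0,0,0,0],[0,0,0,0,0]])

```text
t: 7.15
position: [0.4637, -0.3562, 0.1985]
eef_rot: [[0.831, 0.556, 0.0], [0.556, -0.831, -0.0], [0.0, 0.0, -1.0]]
force: [-1.2, 0.4, 0.8]
finger_gap: 0.102
grip_force: 49.5
```

Request:
move_arm(commands=[[0,0,0.5,0,0],[0,0,0,0,0],[0,0,0,0,0.15],[0,0,0,0,0.3],[0,0,0,0,0.5]], squeeze=20)

```text
t: 7.65
position: [0.4637, -0.3561, 0.1975]
eef_rot: [[0.831, 0.556, 0.0], [0.556, -0.831, -0.0], [0.0, 0.0, -1.0]]
force: [-0.9, -0.5, -0.5]
finger_gap: 0.46
grip_force: 0.0
```

Request:
move_arm(commands=[[0,0,0,0,0.6],[0,0,0,0,0.6],[0,0,-15,0,0.6],[0,0,-40,0,0.6],[0,0,-45,0,0.6]])

```text
t: 8.15
position: [0.4631, -0.3557, 0.2985]
eef_rot: [[0.831, 0.557, -0.002], [0.557, -0.831, 0.002], [-0.0, -0.003, -1.0]]
force: [0.0, -0.5, -0.4]
finger_gap: 0.601
grip_force: 0.0
```

Request:
move_arm(commands=[[0,0,-40,0.14,0.8],[0,0,0,0.14,1],[0,0,0,0.14,1],[0,0,0,0.14,1],[0,0,0,0.14,1]], squeeze=50)

```text
t: 8.65
position: [0.4637, -0.356, 0.3392]
eef_rot: [[0.993, -0.116, 0.001], [-0.116, -0.993, -0.001], [0.001, 0.001, -1.0]]
force: [0.5, 0.6, -0.9]
finger_gap: 1.006
grip_force: 0.0
```

Request:
move_arm(commands=[[0,0,0,0.14,1],[0,0,0,0.14,1],[0,0,0,0,1]])

```text
t: 8.95
position: [0.4637, -0.3559, 0.3389]
eef_rot: [[0.925, -0.38, 0.001], [-0.38, -0.925, -0.001], [0.001, 0.001, -1.0]]
force: [-0.3, 0.4, -0.2]
finger_gap: 1.002
grip_force: 0.0
```

```bash
python3 - <<'E'
from h import *;go(665,-70.5,-22.4,185)
E
```

```text
t 8.95 p [ 463.7 -355.9  338.9] yaw -22.4 gap 1.002 grip 0.0 F [-0.3  0.4 -0.2] q7 -82.0
turn rad 0.001 then tool dx,dy 77.3 -340.6 dz 153.9
```

Request:
move_arm(commands=[[9.7,-42.6,0,0,1],[9.7,-42.6,0,0,1],[9.7,-42.6,0,0,1],[9.7,-42.6,0,0,1],[9.7,-42.6,0,0,1]])

```text
t: 9.45
position: [0.5903, -0.1761, 0.3387]
eef_rot: [[0.926, -0.377, 0.001], [-0.377, -0.926, -0.001], [0.001, 0.0, -1.0]]
force: [0.8, 0.2, -1.1]
finger_gap: 1.003
grip_force: 0.0
```

Request:
move_arm(commands=[[9.7,-42.6,0,0,1],[9.7,-42.6,0,0,1],[9.4,-42.4,0,0,1],[0,0,0,0,1],[0,0,0,0,1]])

```text
t: 9.95
position: [0.665, -0.0688, 0.338]
eef_rot: [[0.927, -0.375, 0.0], [-0.375, -0.927, 0.0], [-0.0, -0.0, -1.0]]
force: [0.2, -1.8, 0.9]
finger_gap: 1.0
grip_force: 0.0
```

```bash
python3 - <<'E'
from h import *;go(665,-70.5,-22.4,185)
from plant import read_camera
f=lambda a:cv2.resize(a[:,:,::-1],(400,400),interpolation=cv2.INTER_CUBIC)
a=f(read_camera('top')['color'][180:280,335:435]);b=f(read_camera('scene')['color'][90:220,70:200])
cv2.imwrite('pics/s2.png',np.clip(np.hstack([a,b])*1.6,0,255).astype('uint8'))
E
```

```text
t 9.95 p [665.  -68.8 338. ] yaw -22.0 gap 1.0 grip 0.0 F [ 0.2 -1.8  0.9] q7 -117.0
turn rad 0.007 then tool dx,dy 0.7 1.6 dz 153.0
```

View pics/s2.png

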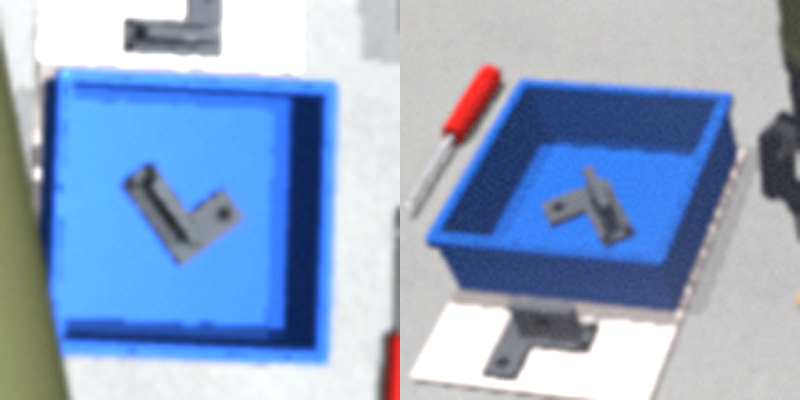

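The left-hand bracket lies flat with its web upright in left_bin, at (185,215) in the left crop. Next is the right-hand bracket.

Request:
move_arm(commands=[[0,0,35,0,1],[0,0,45,0,1],[0,0,40,0,1],[0,0,23,0,1],[0,0,10,0,1]])

```text
t: 10.55
position: [0.6628, -0.073, 0.1818]
eef_rot: [[0.924, -0.382, -0.005], [-0.382, -0.924, -0.001], [-0.004, 0.003, -1.0]]
force: [0.1, -0.9, 0.5]
finger_gap: 0.998
grip_force: 0.0
```

Request:
move_arm(commands=[[0,0,0,0,0.6],[0,0,0,0,0.3],[0,0,0,0,0.1],[0,0,0,0,0],[0,0,0,0,0]])

```text
t: 11.05
position: [0.665, -0.0705, 0.1858]
eef_rot: [[0.925, -0.38, 0.002], [-0.38, -0.925, -0.0], [0.002, -0.0, -1.0]]
force: [-0.6, 0.1, 1.4]
finger_gap: 0.145
grip_force: 2.5
```

Request:
move_arm(commands=[[0,0,0,0,0],[0,0,0,0,0],[0,0,0,0,0],[0,0,0,0,0],[0,0,0,0,0]])

```text
t: 11.55
position: [0.6653, -0.0703, 0.186]
eef_rot: [[0.925, -0.38, 0.002], [-0.38, -0.925, -0.0], [0.002, -0.001, -1.0]]
force: [-0.0, 0.8, 6.0]
finger_gap: 0.105
grip_force: 50.2
```

Gripped at an opening of 0.105, about 9 mm. Next I lift it and turn back by about 0.98 rad.

Request:
move_arm(commands=[[0,0,-10,0,0],[0,0,-25,0,0],[0,0,-40,0,0],[0,0,-40,0,0],[0,0,-25,0,0]])

```text
t: 12.05
position: [0.6647, -0.0704, 0.3275]
eef_rot: [[0.925, -0.38, 0.002], [-0.38, -0.925, -0.0], [0.002, -0.0, -1.0]]
force: [0.5, 0.1, -3.3]
finger_gap: 0.108
grip_force: 49.0
```

Request:
move_arm(commands=[[0,0,0,-0.14,0],[0,0,0,-0.14,0],[0,0,0,-0.14,0],[0,0,0,-0.14,0],[0,0,0,-0.14,0]])

```text
t: 12.55
position: [0.664, -0.0707, 0.3237]
eef_rot: [[0.951, 0.31, -0.003], [0.31, -0.951, -0.0], [-0.003, -0.001, -1.0]]
force: [-0.2, -0.2, -4.0]
finger_gap: 0.103
grip_force: 48.8
```

Request:
move_arm(commands=[[0,0,0,-0.14,0],[0,0,0,-0.14,0],[0,0,0,0,0]])

```text
t: 12.85
position: [0.6641, -0.0708, 0.3237]
eef_rot: [[0.831, 0.556, -0.002], [0.556, -0.831, 0.0], [-0.002, -0.002, -1.0]]
force: [-0.1, -0.3, -3.3]
finger_gap: 0.111
grip_force: 48.9
```

```bash
python3 - <<'E'
from h import *;go(467,360,None,199)
E
```

```text
t 12.85 p [664.1 -70.8 323.7] yaw 33.8 gap 0.111 grip 48.9 F [-0.1 -0.3 -3.3] q7 -65.0
turn rad 0.0 then tool dx,dy 76.0 -467.6 dz 124.7
```

Request:
move_arm(commands=[[3.5,-21,0,0,0],[7,-43,0,0,0],[7,-43,0,0,0],[7,-43,0,0,0],[7,-43,0,0,0]])

```text
t: 13.35
position: [0.5817, 0.1096, 0.3245]
eef_rot: [[0.833, 0.554, -0.001], [0.554, -0.833, -0.0], [-0.001, -0.0, -1.0]]
force: [1.6, -0.1, -3.9]
finger_gap: 0.108
grip_force: 49.0
```

Request:
move_arm(commands=[[7,-43,0,0,0],[7,-43,0,0,0],[7,-43,0,0,0],[7,-43,0,0,0],[7,-43,0,0,0]])

```text
t: 13.85
position: [0.4909, 0.3074, 0.3246]
eef_rot: [[0.833, 0.554, -0.0], [0.554, -0.833, -0.001], [-0.001, 0.001, -1.0]]
force: [1.6, -0.1, -2.5]
finger_gap: 0.11
grip_force: 49.0
```

Request:
move_arm(commands=[[7,-43,0,0,0],[3,-17,0,0,0],[0,0,0,0,0],[0,0,0,0,0],[0,0,0,0,0]])

```text
t: 14.35
position: [0.4684, 0.3597, 0.3243]
eef_rot: [[0.833, 0.554, 0.0], [0.554, -0.833, -0.002], [-0.001, 0.001, -1.0]]
force: [0.9, 0.6, -3.0]
finger_gap: 0.105
grip_force: 49.2
```

```bash
python3 - <<'E'
from h import *;go(467,360,None,199)
E
```

```text
t 14.35 p [468.4 359.7 324.3] yaw 33.6 gap 0.105 grip 49.2 F [ 0.9  0.6 -3. ] q7 -109.0
turn rad 0.0 then tool dx,dy -1.1 -1.0 dz 125.3
```

Request:
move_arm(commands=[[0,0,25,0,0],[0,0,35,0,0],[0,0,35,0,0],[0,0,18,0,0],[0,0,5,0,0]])

```text
t: 14.85
position: [0.468, 0.3592, 0.2044]
eef_rot: [[0.832, 0.554, -0.003], [0.554, -0.832, -0.003], [-0.004, 0.0, -1.0]]
force: [0.5, -0.7, -3.8]
finger_gap: 0.114
grip_force: 49.0
```

Request:
move_arm(commands=[[0,0,3,0,0],[0,0,2,0,0],[0,0,1,0,0],[0,0,0,0,0],[0,0,0,0,0]])

```text
t: 15.35
position: [0.4681, 0.3612, 0.2014]
eef_rot: [[0.831, 0.556, 0.001], [0.556, -0.831, 0.0], [0.001, 0.0, -1.0]]
force: [0.0, 0.0, -3.7]
finger_gap: 0.104
grip_force: 49.1
```

Request:
move_arm(commands=[[0,0,0.7,0,0],[0,0,0,0,0],[0,0,0,0,0]])

```text
t: 15.65
position: [0.4679, 0.3609, 0.2]
eef_rot: [[0.831, 0.556, 0.0], [0.556, -0.831, -0.0], [-0.0, 0.0, -1.0]]
force: [0.6, -0.6, -3.2]
finger_gap: 0.109
grip_force: 49.1
```

Request:
move_arm(commands=[[0,0,0.7,0,0],[0,0,0,0,0],[0,0,0,0,0]])

```text
t: 15.95
position: [0.4679, 0.3609, 0.1992]
eef_rot: [[0.831, 0.556, -0.0], [0.556, -0.831, -0.0], [-0.0, 0.0, -1.0]]
force: [-0.7, -0.3, -3.3]
finger_gap: 0.108
grip_force: 49.1
```

Request:
move_arm(commands=[[0,0,0.5,0,0],[0,0,0,0,0],[0,0,0,0,0]])

```text
t: 16.25
position: [0.4679, 0.361, 0.199]
eef_rot: [[0.831, 0.556, 0.0], [0.556, -0.831, -0.0], [-0.0, 0.0, -1.0]]
force: [-0.9, -1.9, 0.0]
finger_gap: 0.104
grip_force: 49.7
```

Contact. Now I'll release it and clear off.

Request:
move_arm(commands=[[0,0,0.5,0,0],[0,0,0,0,0],[0,0,0,0,0.15],[0,0,0,0,0.3],[0,0,0,0,0.5]], squeeze=20)

```text
t: 16.75
position: [0.4681, 0.3611, 0.1982]
eef_rot: [[0.831, 0.556, 0.0], [0.556, -0.831, 0.0], [0.001, -0.0, -1.0]]
force: [-0.1, -0.0, -0.1]
finger_gap: 0.46
grip_force: 0.0
```

Request:
move_arm(commands=[[0,0,0,0,0.6],[0,0,0,0,0.6],[0,0,-15,0,0.6],[0,0,-40,0,0.6],[0,0,-45,0,0.6]])

```text
t: 17.25
position: [0.4674, 0.3606, 0.2991]
eef_rot: [[0.831, 0.557, -0.002], [0.557, -0.831, -0.001], [-0.003, -0.001, -1.0]]
force: [1.4, 0.7, -0.4]
finger_gap: 0.596
grip_force: 0.0
```

Request:
move_arm(commands=[[0,0,-40,0,0.6],[0,40,0,0,0.6],[0,45,0,0,0.6],[0,45,0,0,0.6],[0,45,0,0,0.6]])

```text
t: 17.75
position: [0.5659, 0.2143, 0.3399]
eef_rot: [[0.831, 0.557, 0.002], [0.557, -0.831, 0.0], [0.002, 0.001, -1.0]]
force: [0.8, 0.5, 1.3]
finger_gap: 0.599
grip_force: 0.0
```

Request:
move_arm(commands=[[0,45,0,0,0.6],[0,45,0,0,0.6],[0,0,0,0,0.6],[0,0,0,0,0.6]])

```text
t: 18.15
position: [0.616, 0.1392, 0.339]
eef_rot: [[0.833, 0.553, 0.0], [0.553, -0.833, 0.001], [0.001, -0.0, -1.0]]
force: [-0.3, 1.2, 0.2]
finger_gap: 0.6
grip_force: 0.0
```

```bash
python3 - <<'E'
from h import *;go(467,360)
from plant import read_camera
t=read_camera('top')['color'];s=read_camera('scene')['color']
cv2.imwrite('pics/s3.png',np.clip(np.vstack([np.hstack([t,])[130:290],s[80:240]])[:,:,::-1]*1.5,0,255).astype('uint8').repeat(1,0))
E
```

```text
t 18.15 p [616.  139.2 339. ] yaw 33.6 gap 0.6 grip 0.0 F [-0.3  1.2  0.2] q7 -84.0
turn rad 0.0 then tool dx,dy -1.9 -266.3 dz None
```

View pics/s3.png

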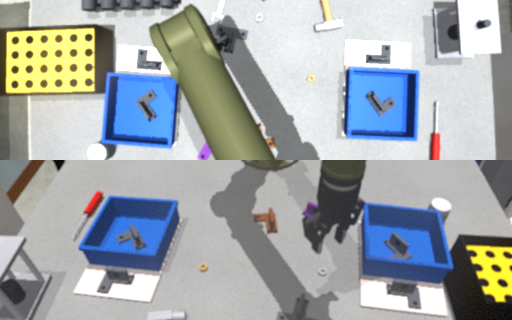

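Both brackets lie flat with webs upright in their bins, at (148,105) and (380,102) in the top view, and the gripper is clear of both.

```bash
python3 -c "
from plant import ctrl;print(ctrl.finish_job())"
```

```text
the job is handed in; nothing more can be done
None
```

I set the left-hand bracket in left_bin (−y side) and the right-hand one in right_bin (+y side), each flat on its foot with the web upright, let go of both, and handed the job in at about 18 s; the verdict was not shown.

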